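Draw the turner out from under the sliding tray

ROBOT

A 7-joint arm with a two-finger parallel gripper is mounted at the origin on the work surface; the furniture and walls round the work are solid. World frame = base frame: x ahead of the robot, y to its left, z up, the work surface at z = 0. Lengths are in m, angles in rad, forces in N, time in s.
With the tool pointing down it reaches from about 0.4 to 0.85 m from the base axis. Payload 4.5 kg.
Tool frame: the origin (TCP) lies on the centre line of the jaws, within the pads' length; the fingertips stand r.tip_extent ahead of it and the grasp point (between the pads) is the TCP (r.tip_extent is the distance from the TCP to the fingertips, in m); z points along the fingers, y is the line along which they close (so a half turn about z gives the same grasp; the last joint's range is limited). The gripper opens to 88 mm and grips with 3 to 60 N. Pads are 18 mm wide; open, the fingers measure 123 mm over their backs; the gripper's body (75 mm by 187 mm) begins 45 mm behind the grasp point.
Start: joints at [1.145, 0.689, -0.195, 1.565, 0.157, 0.902, -0.215], TCP at [0.277, -0.56, 0.258] pointing down, gripper open.
Joint ranges: [-3.01, 3.01], [-0.46, 2.08], [-1.47, 1.51], [0.13, 2.56], [-1, 4.14], [0.04, 2.09], [-2.66, 2.66]. Speed limits (rad/s): [2.57, 2.57, 3.14, 3.14, 3.14, 3.14, 3.14].

INTERFACE

Orientations are given as a unit quaternion [x, y, z, w].
In Python, from plant import sensors, vision, finish_job, r gives the robot as it stands. The module is installed in compiled form; this text tells all that it offers.
- The arm moves only by the tool step_arm, never from a script. Its argument "steps" is a list of rows, each a list of 2 entries, a list of its own where there are three numbers: the shift along the tool's x, y, z in cm, then the turn, a rotation vector about the tool's x, y, z in degrees. A call has 1 to 12 rows; each row shifts and turns the commanded pose from where the row before left it, along the tool's axes as they then stand; what a row does not reach is not made up. A row lasts 1/8 s, in which the tool goes at most 62.5 mm and 10.7 degrees, less where a joint would pass 70% of its speed; a pose out of reach is approached as far as the arm can. A call with a gripper value outside its range is refused whole. "claw" is the opening, from -1 (shut) to 1 (fully open), set as the call begins (left out, the last holds). The fingers move at their own pace and stop on an object; "grip_force" is the grip in N (left out, the last holds). Time passes only in rows, so rows that do not move let the fingers close. It gives the time, the measured TCP pose, the force, the opening and the grip force at its end, in the units of the state.
- sensors.get_state(): the state, without advancing time (a new reading comes with each control period).
- vision.snapshot(name): name is "side" or "top" or "wrist"; returns a dict with "img" (400x640x3 uint8, red, green, blue), "fx", "fy", "cx", "cy" (pixels), "k1" (the pictures are not rectified: a ray, as slopes to the right and down, at radius r is drawn at 1 + k1 r^2 times it, then the intrinsics apply), "position" and "rotation" of the camera in the world. Camera axes: x right, y down, z forward; pixel columns grow to the right and rows downward; lengths in m; the calibration is good to about 2 mm. A picture is of the moment at which its call begins. There is no depth.
- finish_job(): hands the job in; it is judged then, once.
The state is a dict: "clock": time; "q": joint angles; "qd": joint speeds; "joint_torque": joint torques, N m; "tool_pos": TCP position; "eef_rot": TCP orientation; "contact_force": force on the tool from outside, world axes, zero at the start; "moment": the same for the moment, N m; "opening": opening from 0.0 (shut) to 1.0 (fully open); "finger_force": force on a finger pad.
Only numpy, scipy, OpenCV 4.12 (cv2) and the standard library are available. Lean on these libraries where they do the work, as an engineer would, in place of code of your own. Each camera call takes 0.05 s, during which the arm holds its last target. There are 200 camera calls.

TASK

Fetch the black-headed slotted turner out of the bottom of the two-tier cutlery organiser. First slide the upper tray by its grip bar fully home, to the end away from the utensil handles, while the utensils still lie in their bays; then take the turner by its handle, tip the handle up and draw it out at a slant from under the tray without wrenching it against the tray or walls. The program finishes while still holding the turner in the gripper: still, roughly level, and all of it well clear of the organiser, about 20 cm above the table, with the tray left home, the wooden serving spoon left in its bay and the things standing round undisturbed.

Things in the scene. Friction and masses are not known exactly. Their poses are not given: they have to be found in the camera images.
- organiser: Fixed white box, 382 mm long (x axis) by 174 mm wide (y), walls 6 mm. Origin: centre of underside, on the table. Floor top at z 10 mm, rim 58 mm; corner ears (|y| over 65 mm) to 74 mm stop the tray. A divider along x (6 mm thick, top at z 44 mm) makes two bays, 78 mm wide, centred at y +42 and -42 mm, 370 mm long inside. Lies across in front of the robot, +x to the robot's left, turned up to 12 degrees
- tray (a joint): Slide of the wooden upper tray along organiser x, m: 0 = at the -x end over the utensil handles, 0.205 = home at its stop at the +x end over their heads. Some 3 N moves it; it stays put and cannot lift off. Tray 165 mm long, 174 wide, underside 60 mm and rim 92 mm above the table, centre at organiser x = -0.1025 + value. Teaspoons and tealights in it are fixed to it
- tray_grip (a point): In the grip bar in the middle of the upper tray, 110 mm above the table; moves with the tray. The bar is 12 mm thick (organiser y), 70 mm long (organiser x) and stands from 66 up to 124 mm above the table; pinch it across its 12 mm from above
- turner: Loose kitchen turner, 55 to 95 g, 310 mm long along its x, head to +x. Origin: mid-length, underside; z up. Dark wooden handle 18 mm wide, 16 thick, x -155 to +35 mm; black neck; black slotted flat head 62 mm wide, 6 thick, x +52 to +155. Lies flat on the floor of either bay, along organiser x within 2 degrees, origin within 13 mm of mid-length, handle at the -x end. Balances near x +10 mm
- turner_head (a point): Middle of the front edge of the turner's head (turner x +155 mm)
- turner_end (a point): Middle of the free end of the turner's handle (turner x -155 mm)
- spoon: Loose pale wooden serving spoon, 300 mm long along its x axis, round 60 mm bowl towards +x, lying in the other bay; its handle (17 mm wide) is pale, the turner's dark. Origin: mid-length, on its underside. Leave it in its bay
- salt: Bystander: salt shaker, 44 mm wide, 90 mm tall, origin under its centre
- pepper: Bystander: wooden pepper mill, 58 mm wide, 170 mm tall, origin under its centre
- lemon: Bystander: lemon, about 71 x 53 x 51 mm, origin on its underside
- opening (a point): Middle of the opening left over the bays once the tray is home, at rim height (organiser x -82, y 0, z 58 mm). It then runs 205 mm along x, from -185 mm (end wall) to +20 mm (edge of the tray), shorter than the turner; under the tray there are 50 mm of height above the floor, and it covers x +20 to +185 mm

How it is judged:
On the way:
1. the upper tray is fully home (within 10 mm of its stop) while the turner still lies in its bay (value of joint tray above 0.195 m and height (world z) of turner_head below 0.03 m and height (world z) of turner_end below 0.04 m), for 0.2 s.
At the end, for the whole second after the job is handed in: Turner held by the fingers, touching nothing of the organiser, at rest (under 4 cm/s), both ends over 160 mm above the table, within 0.4 rad of level; tray home (joint over 0.193 m); spoon lying in its bay (under 25 mm high, within 40 mm of mid-length) (value of joint tray above 0.193 m and height (world z) of each of turner_head, turner_end above 0.16 m and angle between turner's own x axis and vertical between 1.17 and 1.97 rad and contact force between turner and the fingers above 1 N and contact force between turner and organiser below 0.1 N and linear speed of turner below 0.04 m/s and height (world z) of spoon below 0.025 m and x of spoon in the frame of organiser between -0.04 and 0.04 m); the arm keeps its last pose, push and grip.
It fails at once if the turner is wrenched against the organiser or its tray (over 20 N) (contact force between turner and organiser above 20 N).
It fails at once if the serving spoon is lifted out of its bay (height (world z) of spoon above 0.05 m).
It fails at once if a bystander is disturbed (moved more than 30 mm) (distance of any of salt, pepper, lemon from where it was at the start of the episode above 0.03 m).
It also fails if it takes over 51 s, if anything falls off the work surface, if the arm or the gripper's body presses on something with over 40 N, if the wrist force passes 120 N, or if a joint passes its speed limit or range.

## Working session

There is one attempt and no reset: what is moved stays moved. The work goes in short steps, Python scripts to look and compute and a tool call to move; the robot and the scene stay as the last step left them, time stands still between calls to the robot, and variables do not carry over. Pictures are saved under pics/ and viewed, at most 10 in all, crops included, and the job is handed in when it is done.

Besides the shell and the picture viewer there is one more tool, called after ">>>" as a command line: name --argument value ..., lists and objects as JSON in quotes. step_arm: Moves the arm, as the interface text tells. Its arguments: {"type":"object","properties":{"steps":{"type":"array"},"claw":{"type":"number"},"grip_force":{"type":"number"}},"required":["steps"]}

```bash
mkdir -p pics; cat > h.py <<'E'
import numpy as np, cv2
from plant import sensors, vision, finish_job, r
from scipy.spatial.transform import Rotation as R
def snap(n,f=None):
    s=vision.snapshot(n)
    if f: cv2.imwrite('pics/'+f,cv2.cvtColor(s['img'],cv2.COLOR_RGB2BGR))
    return s
def ray(s,u,v):
    K=np.array([[s['fx'],0,s['cx']],[0,s['fy'],s['cy']],[0,0,1.]])
    p=cv2.undistortPoints(np.array([[[u,v]]],float),K,np.array([s['k1'],0,0,0.]))[0,0]
    M=np.array(s['rotation'])
    if M.shape!=(3,3): M=R.from_quat(M).as_matrix()
    return np.array(s['position']),M@np.array([p[0],p[1],1])
def onz(s,u,v,z):
    o,d=ray(s,u,v); return o+d*(z-o[2])/d[2]
E
python3 - <<'E'
from h import *
s=snap('top','top0.png'); t=snap('side','side0.png')
for a in (s,t): print({k:v for k,v in a.items() if k!='img'})
st=sensors.get_state(); print(st, r.tip_extent)
E
```

```text
{'fx': 396.741700730282, 'fy': 396.741700730282, 'cx': 315.766731718445, 'cy': 194.02472751656546, 'k1': -0.0368522659551192, 'position': array([ 0.26338005, -0.01223932,  1.09777497]), 'rotation': array([ 0.74676434, -0.65603612,  0.07379188, -0.08071182])}
{'fx': 508.1951290107184, 'fy': 508.1951290107184, 'cx': 319.0876044079222, 'cy': 203.01995172207145, 'k1': -0.043107652103063554, 'position': array([0.11783411, 1.34414638, 1.02690021]), 'rotation': array([-0.1234645 ,  0.87180493, -0.46997133,  0.06196481])}
{'clock': 0.1, 'q': array([ 1.14481777,  0.6898709 , -0.19450031,  1.56621805,  0.15733439,
        0.90250967, -0.21510086]), 'qd': array([ 0.00244947, -0.00146435, -0.00024906, -0.00388868,  0.00099666,
        0.00090149,  0.00164025]), 'joint_torque': array([-3.08662209e-03, -5.28498173e+01, -1.27145715e+00, -1.53836757e+01,
       -5.25282382e-02,  1.96619585e-03,  2.75266393e-05]), 'tool_pos': array([ 0.27705624, -0.55965031,  0.25701381]), 'eef_rot': array([ 9.73682333e-01,  2.27908017e-01, -2.61083960e-04, -7.63333014e-04]), 'contact_force': array([-0.82889333,  0.54066387, -0.93610184]), 'moment': array([ 0.02497559,  0.03644091, -0.00374164]), 'finger_force': 0.0, 'opening': 1.0026338870853415} 0.019
```

View pics/top0.png

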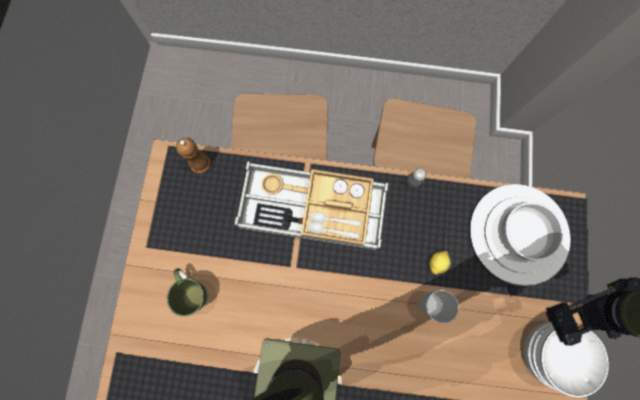

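View pics/side0.png

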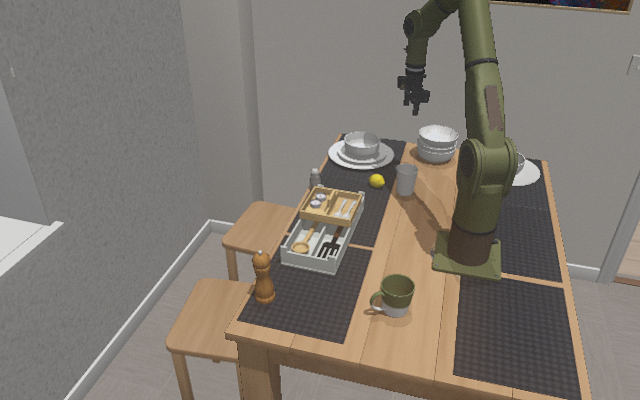

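The top view shows the organiser at px (240–388, 163–247). The turner's head is at (272,215) in the near bay, the spoon is in the far bay, and the tray's bar is near (338,204). I'll zoom in to read the corners.

```bash
python3 - <<'E'
from h import *
im=cv2.imread('pics/top0.png')[150:260,225:400]
cv2.imwrite('pics/crop0.png',cv2.resize(im,None,fx=4.5,fy=4.5,interpolation=cv2.INTER_CUBIC))
E
```

```text
(no output)
```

View pics/crop0.png

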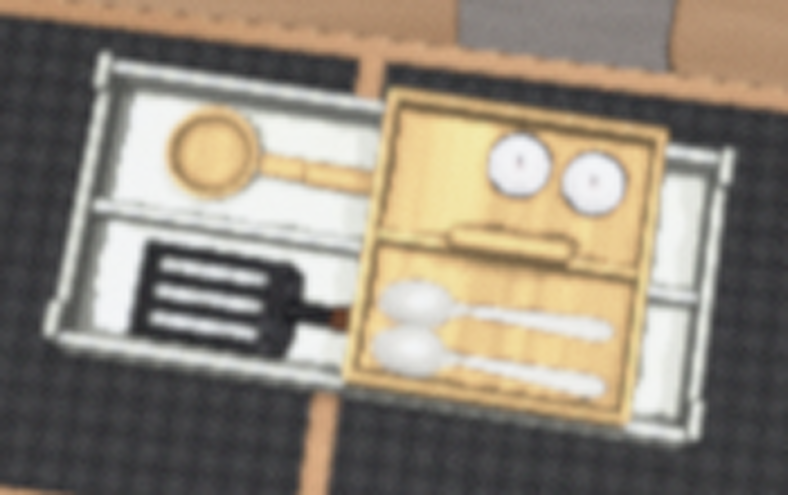

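```bash
python3 - <<'E'
from h import *
s=snap('top')
f=lambda u,v,z: onz(s,225+u/4.5,150+v/4.5,z)[:2]
E=np.array([f(u,v,.074) for u,v in [(100,55),(734,148),(698,440),(46,338)]])
T=np.array([f(u,v,.092) for u,v in [(388,88),(667,130),(630,425),(343,383)]])
B=np.array([f(u,v,.124) for u,v in [(450,230),(575,252)]])
H=np.array([f(u,v,.014) for u,v in [(150,242),(130,335),(302,268),(288,355)]])
for P in (E,T):
    print(P.round(4),np.linalg.norm(P-np.roll(P,-1,0),axis=1),P.mean(0))
c=E.mean(0); d=(E[0]+E[3]-E[1]-E[2]); a=np.arctan2(d[1],d[0])
print('c',c,'yaw',np.degrees(a))
ex=np.array([np.cos(a),np.sin(a)]);ey=np.array([-ex[1],ex[0]])
for P in (T,B,H): print('local',np.c_[(P-c)@ex,(P-c)@ey].round(4).tolist())
print('bar',B.mean(0),B)
t=(T.mean(0)-c)@ex+.1025
print('tray',t,'grip', T.mean(0))
st=sensors.get_state(); print(R.from_quat(st['eef_rot']).as_matrix().round(3))
E
```

```text
[[ 0.5532  0.207 ]
 [ 0.5451 -0.1747]
 [ 0.371  -0.1697]
 [ 0.3808  0.2097]] [0.38175163 0.17424966 0.37949854 0.17239805] [0.46253935 0.01808617]
[[ 0.55    0.0325]
 [ 0.5459 -0.132 ]
 [ 0.3726 -0.1281]
 [ 0.3753  0.0351]] [0.16463373 0.17337446 0.16321393 0.17472728] [ 0.46093462 -0.0481123 ]
c [0.46253935 0.01808617] yaw 88.65127701218866
local [[0.0165, -0.0871], [-0.1481, -0.0869], [-0.1482, 0.0865], [0.015, 0.0876]]
local [[-0.0319, -0.0021], [-0.1024, -0.0004]]
local [[0.1508, 0.011], [0.1523, 0.0699], [0.0551, 0.0128], [0.0547, 0.0673]]
bar [ 0.46223105 -0.049043  ] [[ 0.46393458 -0.01383924]
 [ 0.46052751 -0.08424676]]
tray 0.03628210047691613 grip [ 0.46093462 -0.0481123 ]
[[ 0.896  0.444 -0.001]
 [ 0.444 -0.896  0.001]
 [-0.    -0.001 -1.   ]]
```

The fit agrees with the given sizes: organiser centre is (0.4625, 0.018) with yaw 88.65°, the tray is at about 0.036, and the turner is in the near bay with its head's front edge at local x ≈ 0.152, y ≈ 0.041. I'll turn the tool so its x axis lies along organiser +x, then go above the bar.

>>> step_arm --steps '[[[0,0,0],[0,0,-10.4]],[[0,0,0],[0,0,-10.4]],[[0,0,0],[0,0,-10.4]],[[0,0,0],[0,0,-10.4]],[[0,0,0],[0,0,-10.4]],[[0,0,0],[0,0,-10.3]]]' --claw -0.1 --grip_force 30

```text
clock: 0.9
tool_pos: [0.2771, -0.5599, 0.2574]
eef_rot: [0.713, 0.701, 0.0, -0.0]
contact_force: [-0.4, 0.6, -0.3]
opening: 0.449
finger_force: 0.0
```

>>> step_arm --steps '[[[5.15,1.72,0],[0,0,0]],[[5.15,1.72,0],[0,0,0]],[[5.15,1.72,0],[0,0,0]],[[5.15,1.72,0],[0,0,0]],[[5.15,1.72,0],[0,0,0]],[[5.15,1.72,0],[0,0,0]],[[5.15,1.72,0],[0,0,0]],[[5.15,1.72,0],[0,0,0]],[[5.15,1.72,0],[0,0,0]],[[5.15,1.72,0],[0,0,0]],[[0,0,0],[0,0,0]],[[0,0,0],[0,0,0]]]'

```text
clock: 2.4
tool_pos: [0.461, -0.0499, 0.2575]
eef_rot: [0.715, 0.699, -0.001, -0.0]
contact_force: [-1.0, -1.3, 0.7]
opening: 0.452
finger_force: 0.0
```

```bash
cat >> h.py <<'E'
C=np.array([.4625,.0181]);A=np.radians(88.65)
def loc(p):
    d=np.array(p[:2])-C; return np.array([d@[np.cos(A),np.sin(A)],d@[-np.sin(A),np.cos(A)],p[2]])
def rep():
    st=sensors.get_state(); m=R.from_quat(st['eef_rot']).as_matrix()
    print(st['clock'],'loc',loc(st['tool_pos']).round(4),'w',st['tool_pos'].round(4),'hdg',np.degrees(np.arctan2(m[1,0],m[0,0])).round(2),'z',m[:,2].round(3),'F',st['contact_force'].round(1),st['opening'],st['finger_force'],'q',st['q'].round(2))
E
python3 - <<'E'
from h import *
rep()
snap('wrist','w0.png')
E
```

```text
2.4 loc [-6.800e-02 -1.000e-04  2.575e-01] w [ 0.461  -0.0499  0.2575] hdg 88.64 z [-0.001 -0.001 -1.   ] F [-1.  -1.3  0.7] 0.4516332829687766 0.0 q [ 0.32  0.51 -0.47  2.03  0.36  0.68 -0.4 ]
```

View pics/w0.png

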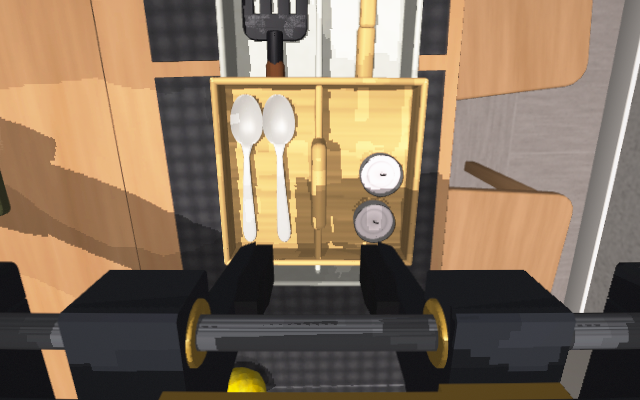

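The wrist view shows the bar at (318,140–230), centred between the fingers (columns 255–375). Next: go down, pinch and slide.

>>> step_arm --steps '[[[0,0,4],[0,0,0]],[[0,0,4],[0,0,0]],[[0,0,4],[0,0,0]],[[0,0,2.7],[0,0,0]],[[0,0,0],[0,0,0]]]'

```text
clock: 3.08
tool_pos: [0.46, -0.051, 0.1094]
eef_rot: [0.716, 0.698, -0.002, -0.001]
contact_force: [-0.4, -0.3, 1.0]
opening: 0.453
finger_force: 0.0
```

>>> step_arm --steps '[[[0,0,0],[0,0,0]],[[0,0,0],[0,0,0]],[[0,0,0],[0,0,0]],[[0,0,0],[0,0,0]]]' --claw -1 --grip_force 25

```text
clock: 3.58
tool_pos: [0.4624, -0.0496, 0.1116]
eef_rot: [0.716, 0.698, 0.001, 0.001]
contact_force: [-0.4, -1.1, 7.2]
opening: 0.131
finger_force: 25.0
```

>>> step_arm --steps '[[[1,0,0],[0,0,0]],[[2,0,0],[0,0,0]],[[2.5,0,0],[0,0,0]],[[2.5,0,0],[0,0,0]],[[2.5,0,0],[0,0,0]],[[2.5,0,0],[0,0,0]],[[2,0,0],[0,0,0]],[[1,0,0],[0,0,0]],[[0.5,0,0],[0,0,0]],[[0,0,0],[0,0,0]],[[0,0,0],[0,0,0]]]'

```text
clock: 4.95
tool_pos: [0.467, 0.116, 0.1116]
eef_rot: [0.716, 0.699, 0.002, 0.001]
contact_force: [1.9, -0.2, 5.9]
opening: 0.135
finger_force: 25.0
```

```bash
python3 - <<'E'
from h import *
rep()
E
```

```text
4.95 loc [ 0.098  -0.0022  0.1116] w [0.467  0.116  0.1116] hdg 88.62 z [ 0.004  0.001 -1.   ] F [ 1.9 -0.2  5.9] 0.13506130374002853 25.012025863397866 q [-0.22  0.77 -0.19  2.11  0.48  0.3  -0.84]
```

>>> step_arm --steps '[[[0.3,0,0],[0,0,0]],[[0.3,0,0],[0,0,0]],[[0.3,0,0],[0,0,0]],[[0.3,0,0],[0,0,0]],[[0,0,0],[0,0,0]],[[0,0,0],[0,0,0]]]'

```text
clock: 5.7
tool_pos: [0.4671, 0.1199, 0.1116]
eef_rot: [0.718, 0.696, -0.004, 0.004]
contact_force: [5.0, -15.5, 8.7]
opening: 0.138
finger_force: 25.0
```

```bash
python3 - <<'E'
from h import *
rep()
E
```

```text
5.7 loc [ 0.1018 -0.0022  0.1116] w [0.4671 0.1199 0.1116] hdg 88.22 z [ 0.001 -0.011 -1.   ] F [  5.  -15.5   8.7] 0.13828827773002977 25.00073749339208 q [-0.24  0.77 -0.18  2.11  0.47  0.31 -0.86]
```

>>> step_arm --steps '[[[-0.7,0,0],[0,0,0]],[[0,0,0],[0,0,0]]]'

```text
clock: 5.95
tool_pos: [0.4671, 0.1192, 0.1116]
eef_rot: [0.716, 0.698, 0.001, 0.001]
contact_force: [3.4, -3.1, 6.6]
opening: 0.132
finger_force: 25.0
```

>>> step_arm --steps '[[[0,0,0],[0,0,0]],[[0,0,0],[0,0,0]],[[0,0,0],[0,0,0]],[[0,0,-2],[0,0,0]],[[0,0,-4],[0,0,0]],[[0,0,-5],[0,0,0]]]' --claw -0.34

```text
clock: 6.7
tool_pos: [0.4646, 0.1205, 0.2212]
eef_rot: [0.715, 0.699, -0.001, -0.001]
contact_force: [0.7, 0.8, -0.3]
opening: 0.327
finger_force: 0.0
```

>>> step_arm --steps '[[[-4,-0.8,0],[0,0,0]],[[-4,-0.9,0],[0,0,0]],[[-4,-0.9,0],[0,0,0]],[[-4,-0.9,0],[0,0,0]],[[-4,-0.8,0],[0,0,0]],[[0,0,0],[0,0,0]],[[0,0,0],[0,0,0]]]'

```text
clock: 7.58
tool_pos: [0.4181, -0.0775, 0.2207]
eef_rot: [0.715, 0.699, 0.0, -0.0]
contact_force: [-0.3, 0.3, -0.7]
opening: 0.329
finger_force: 0.0
```

```bash
sed -i 's/^C=.*/C=np.array([.4642,.0175]);A=np.radians(88.4)/' h.py; python3 - <<'E'
from h import *
rep()
s=snap('wrist','w1.png')
hsv=cv2.cvtColor(s['img'],cv2.COLOR_RGB2HSV)
print({k:v for k,v in s.items() if k!='img'})
E
```

```text
7.575 loc [-0.0962  0.0435  0.2207] w [ 0.4181 -0.0775  0.2207] hdg 88.69 z [ 0.     0.001 -1.   ] F [-0.3  0.3 -0.7] 0.32933546125795204 0.0 q [ 0.34  0.53 -0.4   2.18  0.41  0.51 -0.39]
{'fx': 353.4665203657754, 'fy': 353.4665203657754, 'cx': 316.3620593675365, 'cy': 197.7928292527962, 'k1': -0.02015200127296877, 'position': array([ 0.41983836, -0.00171528,  0.34835958]), 'rotation': array([ 0.98895139, -0.01128825, -0.00120688,  0.14780483])}
```

View pics/w1.png

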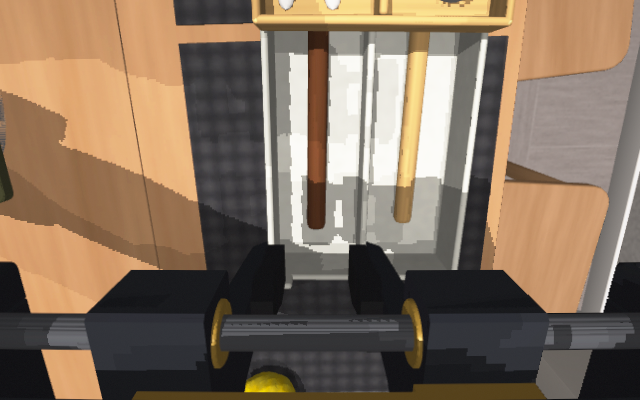

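The handle runs from (318,32) down to its free end at (317,228), the spoon handle is to the right, and the tray is home above.

```bash
python3 - <<'E'
from h import *
s=snap('wrist')
for n,u,v,z in [('end',317,228,.022),('mid',318,130,.026),('top',318.5,40,.026),('trayL',253,22,.092),('trayR',511,22,.092),('wallL',263,40,.058),('wallR',487,40,.058),('cornL',287,285,.074)]:
    p=onz(s,u,v,z); print(n,p.round(4),loc(p).round(4))
E
```

```text
end [ 0.4181 -0.1323  0.022 ] [-0.151   0.0419  0.022 ]
mid [ 0.421  -0.0359  0.026 ] [-0.0546  0.0417  0.026 ]
top [0.4229 0.0391 0.026 ] [0.0205 0.0419 0.026 ]
trayL [0.3792 0.0429 0.092 ] [0.023  0.0857 0.092 ]
trayR [0.5506 0.0399 0.092 ] [ 0.0248 -0.0857  0.092 ]
wallL [0.3805 0.0361 0.058 ] [0.0162 0.0842 0.058 ]
wallR [0.5511 0.0329 0.058 ] [ 0.0179 -0.0864  0.058 ]
cornL [ 0.3909 -0.1647  0.074 ] [-0.1842  0.0682  0.074 ]
```

>>> step_arm --steps '[[[1.3,0.1,0],[0,0,0]],[[1.3,0.1,2],[0,0,0]],[[0,0,4],[0,0,0]],[[0,0,4],[0,0,0]],[[0,0,4],[0,0,0]],[[0,0,2.5],[0,0,0]],[[0,0,1.2],[0,0,0]],[[0,0,0.8],[0,0,0]],[[0,0,0],[0,0,0]],[[0,0,0],[0,0,0]]]'

```text
clock: 8.93
tool_pos: [0.4226, -0.0533, 0.062]
eef_rot: [0.715, 0.699, -0.004, -0.001]
contact_force: [-1.0, 0.8, 0.6]
opening: 0.327
finger_force: 0.0
```

```bash
python3 - <<'E'
from h import *
rep()
E
```

```text
8.925 loc [-0.0719  0.0396  0.062 ] w [ 0.4226 -0.0533  0.062 ] hdg 88.71 z [-0.007 -0.004 -1.   ] F [-1.   0.8  0.6] 0.32673979077314635 0.0 q [ 0.05  0.86 -0.05  2.29  1.48  0.04 -1.49]
```

Joint 6 is at its limit, so a vertical tool can't go lower here. I'll tilt the tool so its top leans to −x, which also leaves it upright once the handle is tipped up.

>>> step_arm --steps '[[[0,0,-3],[0,0,0]],[[0,0,-3],[0,0,0]],[[0,0,0],[0,5,0]],[[0,0,0],[0,5,0]],[[0,0,0],[0,5,0]],[[0,0,0],[0,0,0]],[[0,0,0],[0,0,0]]]'

```text
clock: 9.8
tool_pos: [0.4251, -0.0541, 0.115]
eef_rot: [0.71, 0.693, 0.091, -0.088]
contact_force: [0.7, 0.0, -0.2]
opening: 0.337
finger_force: 0.0
```

```bash
python3 - <<'E'
from h import *
rep()
E
```

```text
9.8 loc [-0.0726  0.037   0.115 ] w [ 0.4251 -0.0541  0.115 ] hdg 88.62 z [ 0.007  0.252 -0.968] F [ 0.7  0.  -0.2] 0.3365755135844279 0.0 q [ 0.63  0.85 -0.72  2.21  0.84  0.36 -0.74]
```

>>> step_arm --steps '[[[-0.4,-0.5,2],[0,0,0]],[[-0.4,0,2],[0,0,0]],[[-0.4,0,1.5],[0,0,0]],[[-0.2,0,0.8],[0,0,0]],[[0,0,0],[0,0,0]],[[0,0,0],[0,0,0]]]'

```text
clock: 10.55
tool_pos: [0.4206, -0.0515, 0.0508]
eef_rot: [0.709, 0.693, 0.091, -0.088]
contact_force: [-0.1, -0.5, -0.1]
opening: 0.329
finger_force: 0.0
```

```bash
python3 - <<'E'
from h import *
rep()
E
```

```text
10.55 loc [-0.0702  0.0416  0.0508] w [ 0.4206 -0.0515  0.0508] hdg 88.7 z [ 0.007  0.252 -0.968] F [-0.1 -0.5 -0.1] 0.32894885044445643 0.0 q [ 0.45  0.93 -0.42  2.25  1.05  0.09 -0.89]
```

>>> step_arm --steps '[[[-0.2,0,0.5],[0,0,0]],[[-0.2,0,0.6],[0,0,0]],[[-0.1,0,0.5],[0,0,0]],[[0,0,0],[0,0,0]],[[0,0,0],[0,0,0]]]'

```text
clock: 11.18
tool_pos: [0.4203, -0.0532, 0.0336]
eef_rot: [0.71, 0.692, 0.091, -0.088]
contact_force: [-0.1, 1.0, 0.3]
opening: 0.331
finger_force: 0.0
```

```bash
python3 - <<'E'
from h import *
rep()
E
```

```text
11.175 loc [-0.0719  0.0419  0.0336] w [ 0.4203 -0.0532  0.0336] hdg 88.55 z [ 0.007  0.252 -0.968] F [-0.1  1.   0.3] 0.3311601779576691 0.0 q [ 0.42  0.96 -0.36  2.25  1.39  0.04 -1.22]
```

Reached handle depth, so now grip firmly.

>>> step_arm --steps '[[[0,0,0],[0,0,0]],[[0,0,0],[0,0,0]],[[0,0,0],[0,0,0]],[[0,0,0],[0,0,0]]]' --claw -1 --grip_force 50

```text
clock: 11.68
tool_pos: [0.4203, -0.0532, 0.0336]
eef_rot: [0.71, 0.692, 0.091, -0.088]
contact_force: [0.2, 0.3, 3.4]
opening: 0.197
finger_force: 50.0
```

>>> step_arm --steps '[[[0.3,0,-0.76],[0,-2,0]],[[0.08,0,-0.29],[0,0,0]],[[0.3,0,-0.76],[0,-2,0]],[[0.3,0,-0.76],[0,-2,0]],[[0,0,0],[0,0,0]]]'

```text
clock: 12.3
tool_pos: [0.4208, -0.0479, 0.0616]
eef_rot: [0.713, 0.697, 0.054, -0.051]
contact_force: [-0.3, -0.2, -0.4]
opening: 0.198
finger_force: 50.0
```

```bash
python3 - <<'E'
from h import *
rep()
E
```

```text
12.3 loc [-0.0666  0.0415  0.0616] w [ 0.4208 -0.0479  0.0616] hdg 88.74 z [ 0.006  0.149 -0.989] F [-0.3 -0.2 -0.4] 0.19794981847451518 49.998332262039185 q [ 0.34  0.88 -0.37  2.27  1.36  0.14 -1.28]
```

>>> step_arm --steps '[[[0.3,0,-0.76],[0,-2,0]],[[0.3,0,-0.76],[0,-2,0]],[[0,0,0],[0,0,0]],[[0,0,0],[0,0,0]]]'

```text
clock: 12.8
tool_pos: [0.4204, -0.0453, 0.0766]
eef_rot: [0.715, 0.698, 0.029, -0.028]
contact_force: [-0.5, -0.8, -0.2]
opening: 0.192
finger_force: 50.0
```

```bash
python3 - <<'E'
from h import *
rep()
s=snap('wrist')['img'];t=snap('side')['img'][150:300,230:430]
c=np.vstack([cv2.resize(s,(480,300)),cv2.resize(t,(480,300),interpolation=cv2.INTER_CUBIC)])
cv2.imwrite('pics/c2.png',c[...,::-1])
E
```

```text
12.8 loc [-0.064   0.042   0.0766] w [ 0.4204 -0.0453  0.0766] hdg 88.57 z [ 0.003  0.08  -0.997] F [-0.5 -0.8 -0.2] 0.19179716185096687 49.9980890750885 q [ 0.29  0.84 -0.37  2.28  1.31  0.2  -1.3 ]
```

View pics/c2.png

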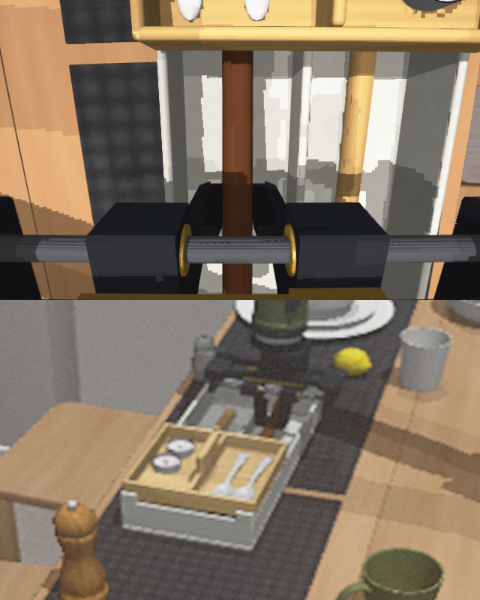

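The wrist view shows the handle raised and centred in its bay, with its top under the tray's edge at (237,50). The side crop shows the tray home. Next: draw along the turner's axis.

>>> step_arm --steps '[[[-0.97,0,-0.25],[0,0,0]],[[-1.94,0,-0.5],[0,0,0]],[[-1.94,0,-0.5],[0,0,0]],[[0,0,0],[0,0,0]]]'

```text
clock: 13.4
tool_pos: [0.4188, -0.0964, 0.0848]
eef_rot: [0.717, 0.696, 0.029, -0.028]
contact_force: [0.4, 0.9, -0.8]
opening: 0.199
finger_force: 50.0
```

```bash
python3 - <<'E'
from h import *
rep()
E
```

```text
13.4 loc [-0.1151  0.0422  0.0848] w [ 0.4188 -0.0964  0.0848] hdg 88.29 z [ 0.003  0.08  -0.997] F [ 0.4  0.9 -0.8] 0.19941956694099877 49.99803185462952 q [ 0.47  0.84 -0.47  2.25  1.16  0.29 -1.04]
```

>>> step_arm --steps '[[[-1.94,0,-0.5],[0,0,0]],[[-1.94,0,-0.5],[0,0,0]],[[-1.94,0,-0.5],[0,0,0]],[[-1.94,0,-0.5],[0,0,0]],[[-1.94,0,-0.5],[0,0,0]],[[-1.94,0,-0.5],[0,0,0]],[[0,0,0],[0,0,0]],[[0,0,0],[0,0,0]]]'

```text
clock: 14.4
tool_pos: [0.4163, -0.2115, 0.1055]
eef_rot: [0.715, 0.698, 0.03, -0.028]
contact_force: [-1.0, -0.1, -1.5]
opening: 0.197
finger_force: 50.0
```

```bash
python3 - <<'E'
from h import *
rep()
s=snap('wrist')['img'];t=snap('side')['img'][150:300,230:430]
c=np.vstack([cv2.resize(s,(480,300)),cv2.resize(t,(480,300),interpolation=cv2.INTER_CUBIC)])
cv2.imwrite('pics/c3.png',c[...,::-1])
E
```

```text
14.4 loc [-0.2303  0.0414  0.1055] w [ 0.4163 -0.2115  0.1055] hdg 88.65 z [ 0.003  0.081 -0.997] F [-1.  -0.1 -1.5] 0.19686159928388727 49.998271465301514 q [ 0.82  0.86 -0.67  2.11  0.94  0.52 -0.56]
```

View pics/c3.png

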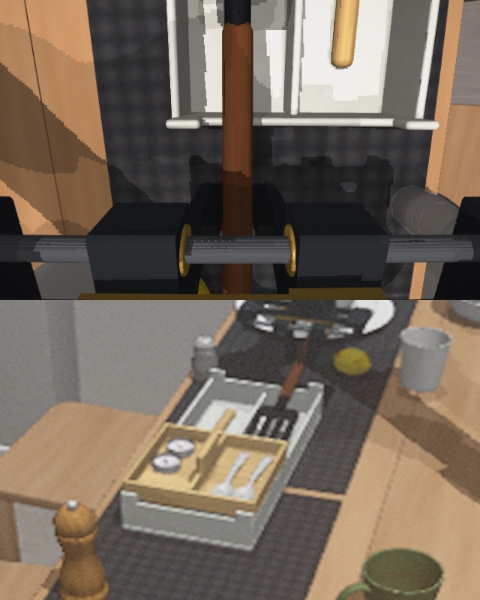

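The head is clear of the tray's edge, so lift straight up and then level.

>>> step_arm --steps '[[[0,0,-1],[0,0,0]],[[0,0,-2],[0,0,0]],[[0.2,0,-2.5],[0,0,0]],[[0.2,0,-2.5],[0,0,0]],[[0.2,0,-2.5],[0,0,0]],[[0.2,0,-2],[0,0,0]],[[0,0,0],[0,2.5,0]],[[0,0,0],[0,2.5,0]],[[0,0,0],[0,2.5,0]],[[0,0,0],[0,2.5,0]],[[0,0,0],[0,0,0]],[[0,0,0],[0,0,0]]]'

```text
clock: 16.0
tool_pos: [0.416, -0.2147, 0.2311]
eef_rot: [0.71, 0.693, 0.091, -0.088]
contact_force: [-0.4, -0.5, -0.6]
opening: 0.194
finger_force: 50.0
```

```bash
python3 - <<'E'
from h import *
rep()
t=snap('side')['img'][60:300,200:440];s=snap('top')['img'][120:280,200:520]
c=np.vstack([cv2.resize(s,(600,300)),cv2.resize(t,(600,300),interpolation=cv2.INTER_CUBIC)])
cv2.imwrite('pics/c4.png',c[...,::-1])
E
```

```text
16.0 loc [-0.2334  0.0417  0.2311] w [ 0.416  -0.2147  0.2311] hdg 88.61 z [ 0.007  0.252 -0.968] F [-0.4 -0.5 -0.6] 0.194315350031731 49.99818563461304 q [ 1.11  0.77 -1.01  1.94  0.52  0.86 -0.15]
```

View pics/c4.png

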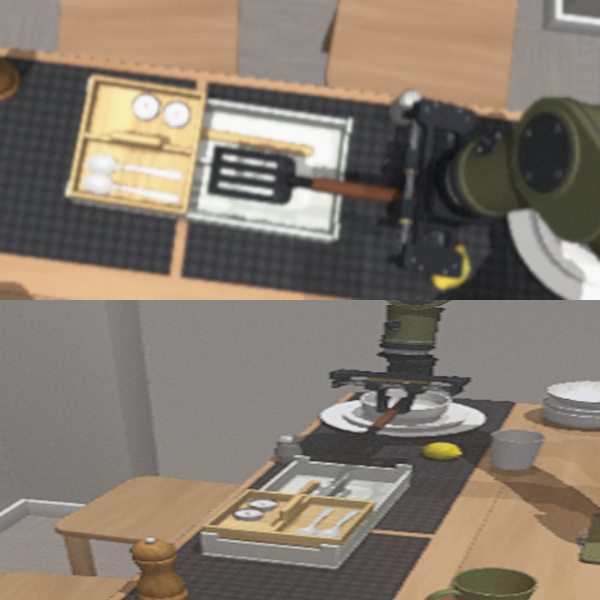

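```bash
python3 - <<'E'
from h import *
a=snap('top');b=snap('side')
o1,d1=ray(a,200+308/1.875,120+184/1.875);o2,d2=ray(b,200+373/2.5,60+130/1.25)
t=np.linalg.lstsq(np.c_[d1,-d2],o2-o1,rcond=None)[0]
p,q=o1+t[0]*d1,o2+t[1]*d2; print('junction',p,q,loc((p+q)/2))
for z in (.16,.21,.24): print(loc(onz(a,200+210/1.875,120+172/1.875,z)))
st=sensors.get_state(); print(abs(st['qd']).max())
E
```

```text
junction [ 0.4190786  -0.10700312  0.20765237] [ 0.41977733 -0.10692184  0.20776593] [-0.12566406  0.04127938  0.20770915]
[-0.00461796  0.03738773  0.16      ]
[-0.00625572  0.04605311  0.21      ]
[-0.00723837  0.05125234  0.24      ]
0.002285597801400271
```

```bash
python3 -c "
from h import *
print(finish_job())"
```

```text
the job is handed in; nothing more can be done
None
```

The job is handed in: the arm is holding the turner still and nearly level, about 20 cm above the table and clear of the organiser. The tray is home, and the spoon and the things standing round look undisturbed in the last views; the verdict was not returned.

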